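# Sweep the stripped hub parts off the work board into the catch tray

### The job

With closed fingers, sweep the three loose steel parts (the sprocket, the spacer ring and the big nut) across the raised work board and over its edge into the open catch tray beside it, so that all three end up lying in the tray. Push them along the board only, never pick one up or lift it, and leave the grease pot and the oil bottle standing where they are.

Things in the scene. Friction and masses are not known exactly. Their poses are not given: they have to be found in the camera images.
- board: raised plywood work board, fixed, 280 mm along its x, 260 mm along its y, flat top 50 mm above the bench, with a dark wooden strip 8 mm wide and 12 mm high along each of its near and far edges (x ends); the left and right edges (y ends) are open. Origin: centre of its underside, on the bench; x runs roughly away from the robot, y to the robot's left (turned by up to about 15 degrees), edges parallel to its x and y.
- tray: open bright aluminium catch tray, fixed, 280 mm along its x, 110 mm along its y, 47 mm high all round (rim 3 mm below the board's top), walls and floor 3 mm. It lies against the board's left (+y) or right (-y) edge, its long wall 2 mm from that edge and its axes parallel to the board's. Origin: centre of its underside, on the bench.
- tin: closed grey painted tin with a flat lid, fixed, 280 x 110 x 46 mm, same footprint as the tray, against the opposite edge of the board. Origin: centre of its underside, on the bench. Not to be used.
- sprocket_mid (a point): small steel rear sprocket (toothed disc) lying flat, 42 mm across, 8 mm thick, loose, 20 to 70 g, on top of the board at the start. This point is the middle of the part's body.
- spacer_mid (a point): plain steel spacer ring lying flat, 36 mm outside, 25 mm hole, 12 mm high, loose, 20 to 70 g, on top of the board at the start. This point is the middle of the part's body.
- nut_mid (a point): big steel hexagon nut lying flat, 26 mm across flats (30 mm across corners), 14 mm high, loose, 20 to 70 g, on top of the board at the start. This point is the middle of the part's body.
- pot: small white grease pot with a black lid, 38 mm across, 32 mm high, standing loose on the board among the parts, at least 8 mm aside from the straight way, parallel to the board's y axis, of every part to the tray. Origin: centre of its underside.
- oil: grey oil bottle, 48 mm across, 130 mm high, standing loose on the bench beyond the board. Origin: centre of its underside.
Things that resemble listed ones, but are neither listed nor needed, are in the scene too. What is shaped like the part that bears spacer_mid but blue is not meant. Leave any yellow look-alike of the part that bears sprocket_mid alone.

How it is judged:
At the end, for the whole second after the job is handed in: The middles of the sprocket, the spacer ring and the nut all lie within the tray's outline and less than 44 mm above the bench (below its rim) (x of sprocket_mid in the frame of tray between -0.14 and 0.14 m and y of sprocket_mid in the frame of tray between -0.055 and 0.055 m and z of each of sprocket_mid, spacer_mid, nut_mid in the frame of tray below 0.044 m and x of spacer_mid in the frame of tray between -0.14 and 0.14 m and y of spacer_mid in the frame of tray between -0.055 and 0.055 m and x of nut_mid in the frame of tray between -0.14 and 0.14 m and y of nut_mid in the frame of tray between -0.055 and 0.055 m); the robot touches nothing.
It fails at once if a steel part is picked up (its middle rises more than 25 mm above the board's top) (height (world z) of any of sprocket_mid, spacer_mid, nut_mid above 0.075 m).
It fails at once if the grease pot is moved more than 20 mm or tipped (distance of pot from where it was at the start of the episode above 0.02 m or angle between pot's own z axis and vertical above 0.3 rad).
It fails at once if the oil bottle is moved more than 20 mm or tipped (distance of oil from where it was at the start of the episode above 0.02 m or angle between oil's own z axis and vertical above 0.3 rad).
It also fails if it takes over 58 s, if anything falls off the work surface, if the arm or the gripper's body presses on something with over 40 N, if the wrist force passes 120 N, or if a joint passes its speed limit or range.

### The arm

A 6-joint arm with a two-finger parallel gripper is mounted at the origin on the work surface. World frame = base frame: x ahead of the robot, y to its left, z up, the work surface at z = 0. Lengths are in m, angles in rad, forces in N, time in s.
With the tool pointing down it reaches from about 0.35 to 0.8 m from the base axis. Payload 7.3 kg.
Tool frame: the origin (TCP) lies between the finger pads; the fingertips stand 25 mm ahead of it and the grasp point (between the pads) lies 6 mm ahead of it (r.tip_extent is the distance from the TCP to the fingertips, in m); z points along the fingers, y is the direction in which the jaws open and shut (so a half turn about z gives the same grasp; the last joint's range is limited). The gripper opens to 85 mm and grips with 20 to 120 N. Pads are 22 mm wide; open, the fingers measure 114 mm over their backs; the gripper's body (76 mm by 85 mm) begins 54 mm behind the grasp point. The pads swing forward as they close: fully open they stand 13 mm farther back than shut.
Start: joints at [1.053, 0.342, 1.524, -0, 1.275, -0.146], TCP at [0.191, 0.489, 0.256] pointing down, gripper open.
Joint ranges: [-2.53, 2.53], [-0.77, 2.02], [0.04, 2.7], [-1, 4.14], [0.28, 2.66], [-3.11, 3.11]. Speed limits (rad/s): [2.57, 2.57, 3.14, 3.14, 3.14, 3.14].

### API

Orientations are given as a unit quaternion [x, y, z, w].
In Python, from workcell import r, command_gripper, optics gives the robot as it stands. The module is installed in compiled form; this text tells all that it offers. Calls block until the motion is done:
- r.reach(position, orientation): joint-space move of the TCP to a pose.
- r.move_straight(position, orientation=None, speed=0.15, max_force=None): straight line of the TCP; orientation=None keeps the orientation; speed is the mean speed in m/s. With max_force (N) it stops when the force on the tool has changed by that much, and returns True; else False.
- r.movej(angles): joint-space move.
- command_gripper(opening, force=None): finger opening in m; force is the grip in N (None keeps the last); returns when the fingers have stopped.
- r.hold(seconds).
- r.solve_ik(position, orientation): joint angles nearest the present ones, or None.
- r.read_state(): the state.
- optics.get_image(name): name is "side" or "top"; returns (picture, depth): 400x640x3 uint8, red, green, blue; 400x640 float32, m along the optical axis (not along the pixel's ray), 0 where there is no reading.
- optics.camera_model(name): a dict with "K" (3x3 intrinsics, pixels), "R" (3x3) and "t" (3): a world point X has camera coordinates R X + t. Camera axes: x right, y down, z forward; pixel columns grow to the right and rows downward; lengths in m; the calibration is good to about 2 mm. A picture is of the moment at which its call begins. camera_model takes no time and is no camera call.
A pose or a line that the arm cannot do raises r.PlanningError and nothing moves.
- r.finish_job(): hands the job in, once; it reports no verdict.
The state is a dict: "time_s": time; "joint_positions": joint angles; "dq": joint speeds; "tau": joint torques, N m; "eef_pos": TCP position; "eef_rot": TCP orientation; "contact_force": force on the tool from outside, world axes, zero at the start; "torque": the same for the moment, N m; "grip_width": finger opening in m.
Only numpy, scipy, OpenCV 4.12 (cv2) and the standard library are available. Lean on these libraries where they do the work, as an engineer would, in place of code of your own. Each camera call takes 0.05 s, during which the arm holds its last target. There are 200 camera calls.

## Working session

There is one attempt and no reset: what is moved stays moved. The work goes in short steps, each a Python script; the robot and the scene stay as the last script left them, time stands still between calls to the robot, and variables do not carry over. Pictures are saved under pics/ and viewed, about 8 in all and at most 12, crops included, and the job is handed in when it is done.

```bash
mkdir -p pics
python3 - <<'E'
from workcell import r, optics
import cv2, numpy as np
for n in("top","side"):
    p,d=optics.get_image(n); cv2.imwrite(f"pics/{n}0.png",p[:,:,::-1]); np.save(f"{n}0.npy",d)
    m=optics.camera_model(n); print(n,m["K"],m["R"],m["t"])
s=r.read_state();print(s["time_s"],s["eef_pos"],s["eef_rot"],r.tip_extent)
E
```

```text
top [[415.60805716   0.         319.95940711]
 [  0.         415.60805716 198.24076507]
 [  0.           0.           1.        ]] [[-3.88166434e-03 -9.99721768e-01  2.32662633e-02]
 [-9.88788689e-01  3.64102618e-04 -1.49321119e-01]
 [ 1.49271102e-01 -2.35850324e-02 -9.88514989e-01]] [0.00473754 0.5705801  0.76699191]
side [[373.9829043    0.         316.64731259]
 [  0.         373.9829043  199.00231639]
 [  0.           0.           1.        ]] [[-0.75219043 -0.65893994  0.00277654]
 [-0.41020883  0.46495402 -0.7845677 ]
 [ 0.51569203 -0.59128328 -0.62003695]] [0.44723304 0.27457408 0.42357152]
0.1 [0.19054685 0.48884875 0.25570115] [ 1.84852966e-01  9.82765936e-01 -6.65201111e-04 -2.30075700e-04] 0.025
```

View pics/top0.png

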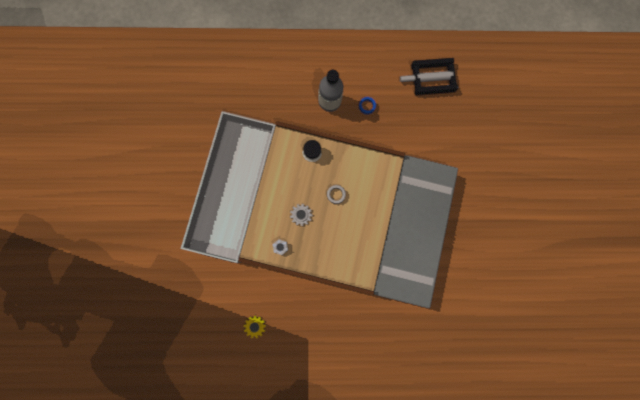

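View pics/side0.png

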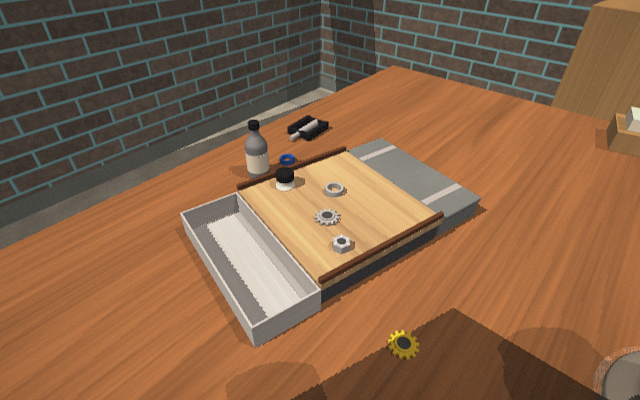

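The tray lies at the left (+y) edge. In the top view the nut is at (281,247), the sprocket at (302,215), the ring at (336,194), the pot at (312,150) and the oil bottle at (331,90). The blue ring and yellow sprocket are off the board and can be ignored.

```bash
cat > h.py <<'E'
from workcell import r, optics, command_gripper
import cv2, numpy as np
from scipy.spatial.transform import Rotation as Ro
def ray(n,u,v,z):
    m=optics.camera_model(n); R,t,K=map(np.array,(m["R"],m["t"],m["K"]))
    d=R.T@np.linalg.solve(K,[u,v,1]); c=-R.T@t
    return c+d*(z-c[2])/d[2]
def wood(p):
    h=cv2.cvtColor(p,cv2.COLOR_RGB2HSV); rgb=p.astype(int)
    m=((rgb[...,0]>130)&(rgb[...,1]>100)&(h[...,1]>70)&(h[...,0]>10)&(h[...,0]<28)).astype(np.uint8)
    m=cv2.morphologyEx(m,cv2.MORPH_OPEN,np.ones((3,3)))
    c=max(cv2.findContours(m,0,2)[0],key=cv2.contourArea); return c
def parts(p,n="top",hull=None):
    """grey blobs on the board: (centroid px, area)"""
    b=np.zeros(p.shape[:2],np.uint8); cv2.fillPoly(b,[cv2.convexHull(hull if hull is not None else wood(p))],1)
    b=cv2.erode(b,np.ones((5,5)))
    h=cv2.cvtColor(p,cv2.COLOR_RGB2HSV)
    m=((h[...,1]<70)&(b>0)).astype(np.uint8); m=cv2.morphologyEx(m,cv2.MORPH_CLOSE,np.ones((3,3)))
    out=[]
    for c in cv2.findContours(m,0,2)[0]:
        if cv2.contourArea(c)>40:
            (u,v),rad=cv2.minEnclosingCircle(c); out.append((round(u,1),round(v,1),round(rad,1),cv2.contourArea(c)))
    return out
E
python3 - <<'E'
from h import *
for n in("top","side"):
    p=cv2.imread(f"pics/{n}0.png")[:,:,::-1].copy(); c=wood(p)
    w=np.array([ray(n,*q[0],.05)[:2] for q in cv2.convexHull(c)],np.float32)
    print(n,cv2.minAreaRect(w))
    for o in parts(p,n): print(o, ray(n,o[0],o[1],.056).round(4), np.linalg.norm(ray(n,o[0]+o[2],o[1],.056)-ray(n,o[0],o[1],.056)).round(4))
print("pot",ray("top",312,149,.082),ray("side",285,174,.082))
print("oil",ray("top",333,75,.13),ray("side",253,124,.13))
E
```

```text
top ((0.5545303225517273, -0.001261398196220398), (0.2595706880092621, 0.2625023126602173), 75.77487182617188)
(279.6, 246.9, 8.1, 161.5) [0.4762 0.08   0.056 ] 0.0152
(300.8, 214.0, 11.2, 308.0) [0.5383 0.0404 0.056 ] 0.0213
(335.9, 193.9, 9.4, 254.0) [ 0.577  -0.0268  0.056 ] 0.0181
(311.5, 151.0, 10.6, 284.0) [0.6617 0.02   0.056 ] 0.0207
side ((0.5067390203475952, -0.43794822692871094), (0.7385521531105042, 1.8814842700958252), 0.08790471404790878)
(403.5, 342.5, 6.7, 99.0) [0.3145 0.1588 0.056 ] 0.0082
(340.6, 243.5, 10.0, 245.0) [0.4777 0.0764 0.056 ] 0.0158
(326.6, 216.5, 11.7, 279.0) [0.5359 0.0413 0.056 ] 0.0201
(333.8, 189.4, 9.5, 218.0) [ 0.5756 -0.027   0.056 ] 0.0178
(284.2, 177.7, 12.9, 349.5) [0.6724 0.0076 0.056 ] 0.0252
(330.6, 216.3, 150.6, 16668.5) [0.5311 0.0363 0.056 ] 0.2587
(254.5, 154.0, 23.3, 815.5) [ 0.7826 -0.0126  0.056 ] 0.0498
(308.0, 129.5, 20.4, 586.0) [ 0.7712 -0.1703  0.056 ] 0.0484
(634.9, 118.5, 13.1, 271.0) [ 0.1967 -0.7566  0.056 ] 0.033
(486.5, 64.0, 80.6, 3298.0) [ 0.6346 -0.9098  0.056 ] 0.2718
pot [0.65858908 0.01910484 0.082     ] [0.65249575 0.02352002 0.082     ]
oil [ 0.78412427 -0.01900735  0.13      ] [ 0.77420191 -0.01110778  0.13      ]
```

The board measures 260 x 262 mm in the top view, against 260 x 264 expected, and it is turned −14.2°. Both views agree on the parts to within 4 mm. I'll push the nut first.

```bash
cat >> h.py <<'E'
a=np.radians(-14.22); C=np.array([.5545,-.0013]); bx=np.array([np.cos(a),np.sin(a)]); by=np.array([-bx[1],bx[0]])
W=lambda x,y,z: np.r_[C+x*bx+y*by, z+r.tip_extent]   # board coords + fingertip height -> TCP
Bc=lambda p: np.array([(p[:2]-C)@bx,(p[:2]-C)@by])
def quat():
    best=None
    for s in(1,-1):
        Y=s*np.r_[bx,0]; Z=np.array([0,0,-1.]); q=Ro.from_matrix(np.c_[np.cross(Y,Z),Y,Z]).as_quat()
        j=r.solve_ik(W(0,0,.12),q)
        if j is not None:
            e=abs(np.array(j)[5]); best=(e,q) if best is None or e<best[0] else best
    return best[1]
Q=quat()
def push(x,y0,y1=.145,x1=None):
    x1=x if x1 is None else x1
    r.reach(W(x,y0,.13),Q); r.move_straight(W(x,y0,.053),speed=.12,max_force=15)
    print("down",r.read_state()["eef_pos"].round(4) if hasattr(r.read_state()["eef_pos"],"round") else r.read_state()["eef_pos"])
    st=r.move_straight(W(x1,y1,.053),speed=.07,max_force=20); s=r.read_state()
    print("stopped",st,Bc(np.array(s["eef_pos"])),s["time_s"])
    r.move_straight(W(x1,y1-.005,.13),speed=.15)
def look(name):
    p,d=optics.get_image("top"); cv2.imwrite(f"pics/{name}.png",p[:,:,::-1])
    for o in parts(p): print(o,Bc(ray("top",o[0],o[1],.056)).round(4))
E
python3 - <<'E'
from h import *
p=cv2.imread("pics/top0.png")[:,:,::-1].copy()
for o in parts(p): print(o,Bc(ray("top",o[0],o[1],.056)).round(4))
for xy in((-.0955,.015),(-.0955,.145),(.0276,-.07),(.0276,.145)): print(r.solve_ik(W(*xy,.053),Q))
command_gripper(0.0,force=40)
push(-.0955,.015)
look("n1"); 
p,d=optics.get_image("side"); cv2.imwrite("pics/n1s.png",p[:,:,::-1])
E
```

```text
(279.6, 246.9, 8.1, 161.5) [-0.0959  0.0596]
(300.8, 214.0, 11.2, 308.0) [-0.026   0.0365]
(335.9, 193.9, 9.4, 254.0) [ 0.0281 -0.0192]
(311.5, 151.0, 10.6, 284.0) [0.0987 0.0469]
[-8.56589784e-02  4.75805176e-01  1.90224398e+00 -4.44089210e-16
  7.63543494e-01  1.62526841e-01]
[ 1.69604029e-01  5.52185402e-01  1.74692247e+00 -4.44089210e-16
  8.42484785e-01  4.17789849e-01]
[-2.68460188e-01  6.16340491e-01  1.61440076e+00 -4.44089210e-16
  9.10851406e-01 -2.02743682e-02]
[ 9.01556943e-02  7.08170859e-01  1.42212050e+00 -4.44089210e-16
  1.01130129e+00  3.38341514e-01]
down [0.466  0.0368 0.0784]
stopped False [-0.09550523  0.14473727] 5.6167
(300.8, 214.0, 11.2, 308.0) [-0.026   0.0365]
(335.9, 193.9, 9.4, 255.0) [ 0.0281 -0.0192]
(312.0, 151.0, 10.4, 282.5) [0.0989 0.046 ]
```

View pics/n1s.png

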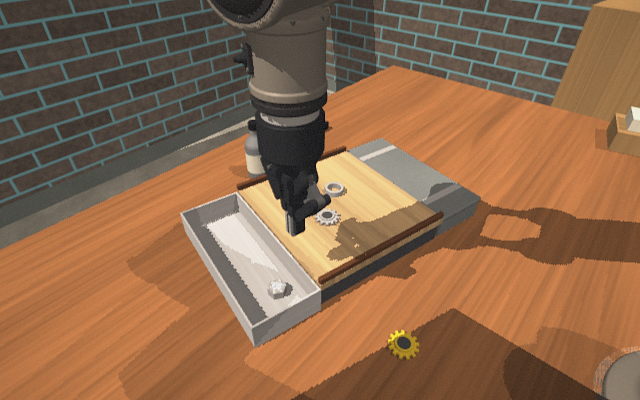

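The nut is in the tray at (278,288) and nothing else moved. Sprocket next.

Run:
```python
from h import *
push(-.026,-.014)
look("n2"); 
p,d=optics.get_image("side"); cv2.imwrite("pics/n2s.png",p[:,:,::-1])
```

```text
down [ 0.5263 -0.0081  0.0785]
stopped False [-0.02596738  0.14476426] 10.3167
(335.9, 194.0, 9.4, 254.0) [ 0.0279 -0.0193]
(311.8, 151.0, 10.5, 281.0) [0.0988 0.0464]
```

View pics/n2s.png

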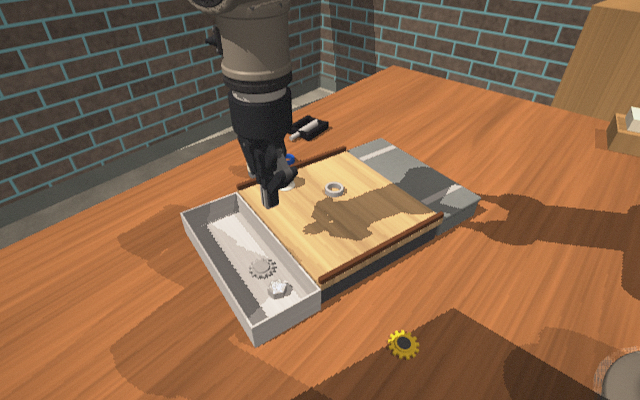

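The sprocket lies flat in the tray at (262,268). Now the ring.

```bash
python3 - <<'E'
from h import *
push(.028,-.064)
r.reach(W(-.10,.25,.2),Q); 
look("n3")
E
python3 - <<'E'
from h import *
r.movej([1.053,0.342,1.524,0,1.275,-0.146])
for n in("top","side"):
    p,d=optics.get_image(n); cv2.imwrite(f"pics/n4{n}.png",p[:,:,::-1])
    if n=="top":
        print([(o[:3],Bc(ray("top",o[0],o[1],.056)).round(4)) for o in parts(p)])
print(r.read_state()["time_s"])
a=cv2.imread("pics/n4top.png")[80:320,160:480];b=cv2.imread("pics/n4side.png")[100:350,160:480]
cv2.imwrite("pics/n4.png",cv2.resize(np.vstack([a,b]),None,fx=1.2,fy=1.2))
E
```

```text
down [ 0.5665 -0.0699  0.0786]
stopped False [0.02801679 0.14482851] 15.8583
(311.8, 151.0, 10.5, 282.0) [0.0988 0.0464]
[((311.8, 151.0, 10.5), array([0.0988, 0.0464]))]
18.9083
```

View pics/n4.png

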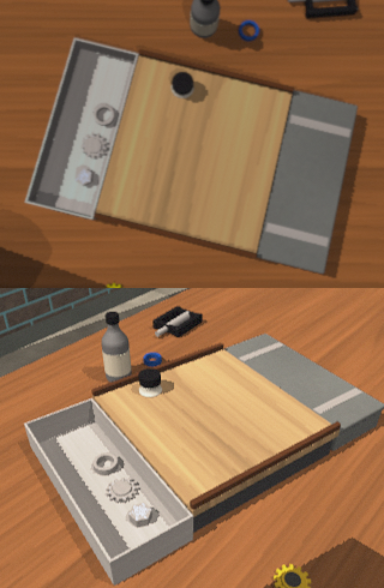

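Both views show the ring, sprocket and nut lying in the tray (crop: 106,115; 95,147; 84,177). The pot and oil bottle are standing in place, and the arm is clear of everything.

```bash
python3 -c "
from workcell import r
r.finish_job()"
```

```text
the job is handed in; nothing more can be done
```

The sprocket, spacer ring and nut are all lying in the catch tray, and I handed the job in at about 19 s of the 58 s allowed. I found them in the camera images and swept each along the board's y axis with closed fingers, nut first, then sprocket, then ring. Each went in on a single push, and none was lifted.

My last look with both cameras showed all three lying in the tray and the board empty except for the pot. The pot's measured position had changed by less than 1 mm. The oil bottle looked upright and in its place, but I judged that by eye and did not measure it again. The arm was back at its start pose, touching nothing. None of the pushes hit the force stop.

The two cameras disagreed by up to about 4 mm on the parts, and by 7–13 mm on the lid of the pot and the top of the oil bottle, whose image points I picked by eye. The board outline could only be fitted in the top view, because the side-view colour mask also picked up the bench. Neither affected the result.

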